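# Clamp a drilled strip in the tapping fixture with its ratchet knob

## Task

Load the longer of the two drilled aluminium strips into the tapping fixture: lay it in the guide channel and slide it under the bridge until it is fully home against the end stop. Then tighten the fixture's round ratchet knob clockwise until it slips and clicks, and stop there: at least one full click, but not a fourth one, so that the ratchet is not worn. Push gently, let go, and leave the shorter strip, the caliper, the spanner and the hex key where they lie.

Things in the scene. Friction and masses are not known exactly. Their poses are not given: they have to be found in the camera images.
- strip_mid (a point): middle (half-way up) of the longer flat aluminium strip, 35 x 110 x 8 mm, about 0.08 kg, a hole near each end, lying loose on the bench to the right of the fixture. z points up, y runs along the 110 mm length, x across the 35 mm width; both ends are alike. Grasp it across its width, close to the end that stays outside the fixture.
- jig: tapping fixture screwed to the bench, steel and aluminium, 140 mm long, 104 wide. Origin on the bench top straight below the middle of a strip that is fully home; x points along the guide channel from its open mouth to the end stop, y left, z up. A seated strip lies along x with its middle at 0, 0, 22 mm in this frame. The points below have the same axes; their numbers are mm in this frame.
- mouth (a point): mid-line of the channel mouth, on the bed, at (-10, 0, 18). The bed (top z 18) runs from x -52 to the stop face at x 55. Rails 6 high stand either side from x 5 to 57, 37.6 apart; their mouth flares to about 44 apart at x -10. Ahead of x -12 the bed is only a slotted nose 27 wide, nothing beside it down to the bench, so fingers have room beside the strip there.
- bridge_top (a point): on the clamp screw's axis, at the top of the bridge bar, (43, 0, 58). The bar spans x 32 to 54, y -44 to 44, z 44 to 58; a brass boss 26 wide stands 3 above it. The vertical screw passes through it; under the bar the screw ends in a swivel foot 18 wide that starts 1 to 5 above a strip's top (how much is not told). Turned clockwise from above, it goes down 10 mm a turn.
- knob_axis (a point): on the screw's axis at (43, 0, 85), about the middle of the round knurled black ratchet knob: 38.4 diameter, 26 tall, plus a steel cap 2.5 high; it sits on a collar 33 wide, 5 thick. The knob's middle is at z 84 to 88 at the start and at 82.5 when the foot meets the strip. (The point itself stays still.) Running torque is about 0.10 N m; the knob stays where it is left.
- stop_face (a point): middle of the end stop's face, (55, 0, 22), which a strip's end meets when home. Ratchet: once the foot bears on the strip the turning torque climbs over about half a radian to 0.3 N m; then screw and collar stop and the knob slips, snapping on by one tooth at each click (every 24 degrees, 15 a turn) as the torque drops by about 0.1 N m. Index lines on knob and collar are in line until it slips.
- short_strip_mid (a point): middle of the shorter drilled strip, 30 x 90 x 8 mm, three holes, a bystander lying on the bench nearer the robot than the fixture
- caliper: digital caliper, 78 x 190 x 11 mm, a bystander lying on the bench; origin under its middle
- wrench: combination spanner, 30 x 184 x 9 mm, a bystander lying on the bench; origin under its middle
- key: black hex key, 33 x 93 x 6 mm, a bystander lying on the bench nearer the robot than the fixture; origin under its middle
Not all that is in view belongs to the job. What is shaped like the part that bears strip_mid but blue is not meant.

How it is judged:
By the outcome, as a careful person would: the job done as asked, in the order asked, and still so for the second after the job is handed in, with the robot touching nothing.
It also fails if it takes over 67 s, if anything falls off the work surface, if the arm or the gripper's body presses on something with over 40 N, if the wrist force passes 120 N, or if a joint passes its speed limit or range.

## Robot

A 7-joint arm with a two-finger parallel gripper is mounted at the origin on the work surface; the furniture and walls round the work are solid. World frame = base frame: x ahead of the robot, y to its left, z up, the work surface at z = 0. Lengths are in m, angles in degrees, forces in N, time in s.
With the tool pointing down it reaches from about 0.35 to 0.9 m from the base axis. Payload 7.2 kg.
Tool frame: the origin (TCP) lies at the very end of the fingers, on their centre line; the grasp point (between the pads) lies 19 mm behind it (manip.hold_point_z is the distance from the TCP to the grasp point, in m); z points along the fingers, y is the line along which they close (so a half turn about z gives the same grasp; the last joint's range is limited). The gripper opens to 85 mm and grips with 20 to 120 N. Pads are 22 mm wide; open, the fingers measure 114 mm over their backs; the gripper's body (76 mm by 85 mm) begins 54 mm behind the grasp point. The pads swing forward as they close: fully open they stand 13 mm farther back than shut.
Start: joints at [-72.09, 23.554, -0.728, 91.456, 0.321, 64.991, -4.71], TCP at [0.232, 0.58, 0.231] pointing down, gripper open.
Joint ranges: [-169.25, 169.25], [-16.82, 113.86], [-84.01, 82.57], [7.8, 145.47], [-59.2, 239.2], [7.22, 106.19], [-163.78, 163.78]. Speed limits (degrees/s): [136.94, 136.94, 172.46, 172.46, 180, 180, 180].

## Interface

Orientations are given as [roll, pitch, yaw] about the fixed x, y, z axes, in that order (R = Rz(yaw) Ry(pitch) Rx(roll)).
In Python, from station import manip, capture gives the robot as it stands.
- The arm moves only by the tool send_rows, never from a script. Its argument "plan" is a list that holds one entry, the list of rows, each a list of 5 numbers: the shift along the tool's x, y, z in m, then the turn about the tool's z in degrees, then the closure, from 0 (fully open) to 1 (shut). In form: [[[tx, ty, tz, twist, gripper], ...]]. A call has 1 to 10 rows; each row is the pose to reach, as a shift and turn from the pose commanded when the call began, along the tool's axes at that moment; what a row does not reach only later rows make up. A row lasts 1/10 s, in which the tool goes at most 50 mm and 8.59 degrees, less where a joint would pass 70% of its speed; a pose out of reach is approached as far as the arm can. A call with a gripper value outside its range is refused whole. The fingers move at their own pace and stop on an object; "newtons" is the grip in N (left out, the last holds). Time passes only in rows, so rows that repeat a pose let the fingers close. It gives the time, the measured TCP pose, the force and the opening at its end, in the units of the state.
- manip.sense(): the state, without advancing time (a new reading comes with each control period).
- capture(name): name is "scene" or "top" or "wrist"; returns a dict with "frame" (480x640x3 uint8, red, green, blue), "camera_matrix" (3x3 intrinsics, pixels), "origin" and "orientation" of the camera in the world; the wrist camera has in their place "tool_from_camera" (4x4, takes a point from camera to tool coordinates, whose origin is the TCP and whose axes are the flange's). Camera axes: x right, y down, z forward; pixel columns grow to the right and rows downward; lengths in m; the calibration is good to about 2 mm. A picture is of the moment at which its call begins: read the wrist's pose just before it. There is no depth.
- manip.close_job(): hands the job in, once; it reports no verdict.
The state is a dict: "clock": time; "qpos": joint angles; "qvel": joint speeds; "effort": joint torques, N m; "tool_pos": TCP position; "tcp_rot": TCP orientation; "contact_force": force on the tool from outside, world axes, zero at the start; "moment": the same for the moment, N m; "grip_width": opening from 0.0 (shut) to 1.0 (fully open).
Only numpy, scipy, OpenCV 4.12 (cv2) and the standard library are available. Lean on these libraries where they do the work, as an engineer would, in place of code of your own. Each camera call takes 0.05 s, during which the arm holds its last target. There are 200 camera calls.

## Working session

There is one attempt and no reset: what is moved stays moved. The work goes in short steps, Python scripts to look and compute and a tool call to move; the robot and the scene stay as the last step left them, time stands still between calls to the robot, and variables do not carry over. Pictures are saved under pics/ and viewed, on a budget of 10 in all, crops included, one or two more only if the job needs it, and the job is handed in when it is done.

Besides the shell and the picture viewer there is one more tool, called after ">>>" as a command line: name --argument value ..., lists and objects as JSON in quotes. send_rows: Moves the arm, as the interface text tells. Its arguments: {"type":"object","properties":{"plan":{"type":"array"},"newtons":{"type":"number"}},"required":["plan"]}

```bash
mkdir -p pics; ls; cat > h.py <<'E'
import numpy as np, cv2
from station import manip, capture
from scipy.spatial.transform import Rotation as R
def rot(o):
    o=np.array(o,float)
    return o if o.shape==(3,3) else R.from_euler('xyz',o,degrees=True).as_matrix()
def pix2z(c,u,v,z,T=None):
    K=np.array(c['camera_matrix']);d=np.linalg.inv(K)@[u,v,1]
    if T is None: o=np.array(c['origin']);M=rot(c['orientation'])
    else: o=T[:3,3];M=T[:3,:3]
    d=M@d; return o+d*(z-o[2])/d[2]
def wristT(c,s):
    T=np.eye(4);T[:3,:3]=rot(s['tcp_rot']);T[:3,3]=s['tool_pos'];return T@np.array(c['tool_from_camera'])
def proj(c,p,T=None):
    if T is None: o=np.array(c['origin']);M=rot(c['orientation'])
    else: o=T[:3,3];M=T[:3,:3]
    q=np.array(c['camera_matrix'])@(M.T@(np.array(p)-o)); return q[:2]/q[2]
def save(c,n): cv2.imwrite(f'pics/{n}.png',c['frame'][:,:,::-1])
E
python3 - <<'E'
from h import *
import pickle
print(manip.sense(), manip.hold_point_z)
d={}
for n in ['scene','top']:
    c=capture(n);save(c,n+'0');d[n]=c;print(n,c['origin'],c['orientation'],c['camera_matrix'])
pickle.dump(d,open('c0.pkl','wb'))
E
```

```text
pics
{'clock': 0.0, 'qpos': array([-72.09008797,  23.59975893,  -0.72731289,  91.50611982,
         0.32057925,  64.99029306,  -4.70782525]), 'qvel': array([ 0.11881905,  0.05107899, -0.05204733, -0.05797816, -0.02566163,
        0.03448487, -0.0340314 ]), 'effort': array([-1.45927829e-04, -6.00640941e+01,  6.81893248e-01, -2.99414778e+01,
        1.37184662e-02,  1.08177183e-02,  5.08896562e-06]), 'tool_pos': array([0.23213928, 0.57973568, 0.23044118]), 'tcp_rot': array([-1.79906114e+02,  6.85629455e-03,  1.58184769e+02]), 'contact_force': array([ 0.24889157, -0.34064987,  0.24596183]), 'moment': array([ 0.00475738, -0.03006654, -0.06209324]), 'grip_width': 0.997203967339016} 0.0187
scene [ 1.54275618 -0.35154488  1.00148303] [-131.865291     -0.66497742   79.16823121] [[602.80416672   0.         316.32407607]
 [  0.         602.80416672 239.18359904]
 [  0.           0.           1.        ]]
top [ 0.3655391  -0.14478102  0.93887746] [-1.68519722e+02 -6.50351220e-02 -9.08455291e+01] [[480.87019212   0.         320.10386183]
 [  0.         480.87019212 240.28992128]
 [  0.           0.           1.        ]]
```

View pics/top0.png

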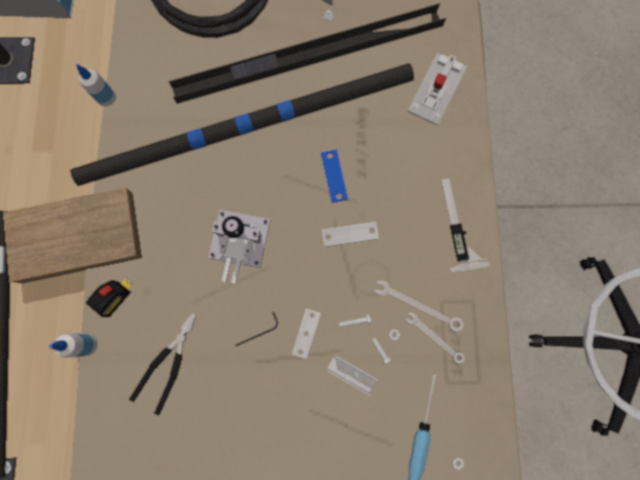

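View pics/scene0.png

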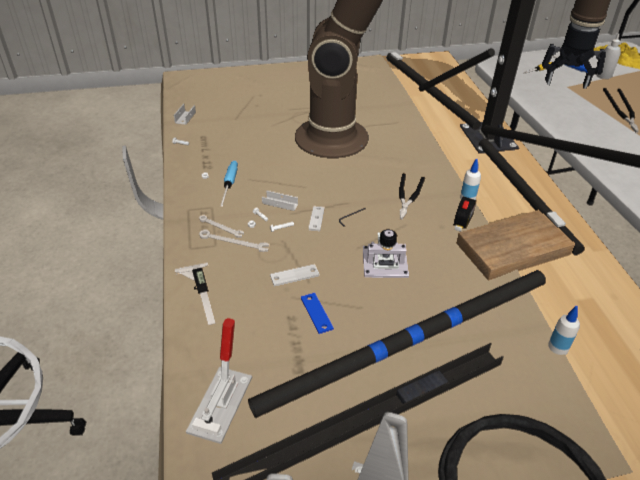

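The top view shows the fixture at about (238,240) with its mouth fork facing down at (230,272), and the longer strip at (350,234). The short strip is at (306,333) and the blue decoy at (334,176). The robot is towards the bottom of the image. Next I'll measure them.

```bash
python3 - <<'E'
from h import *
import pickle
d=pickle.load(open('c0.pkl','rb'));c=d['top']
f=c['frame'];hsv=cv2.cvtColor(f,cv2.COLOR_RGB2HSV)
m=((hsv[:,:,1]<45)&(hsv[:,:,2]>150)).astype(np.uint8)
n,l,st,ce=cv2.connectedComponentsWithStats(m)
for i in range(1,n):
    if st[i,4]>250 and 190<ce[i][0]<480 and 190<ce[i][1]<400:
        pts=np.argwhere(l==i)[:,::-1]
        w=np.array([pix2z(c,u,v,0.008)[:2] for u,v in pts])
        r=cv2.minAreaRect((w*1000).astype(np.float32)); print(ce[i],st[i,4],r)
for p in [(238,238),(230,240),(233,226),(230,282),(350,234)]: print(p,pix2z(c,*p,0.0))
big=cv2.resize(f[195:295,195:395],None,fx=4,fy=4,interpolation=cv2.INTER_CUBIC)
s=d['scene']['frame'][215:290,255:425];s=cv2.resize(s,(800,353),interpolation=cv2.INTER_CUBIC)
cv2.imwrite('pics/crop1.png',cv2.cvtColor(big,cv2.COLOR_RGB2BGR))
E
```

```text
[449.67160494 200.59259259] 405 ((632.4034423828125, -410.18487548828125), (94.43111419677734, 18.09532928466797), 8.170217514038086)
[245.0664557  223.00632911] 632 ((589.0399780273438, 9.170387268066406), (109.0417251586914, 52.05633544921875), 75.75194549560547)
[349.69261881 233.22649141] 989 ((568.0083618164062, -207.3785858154297), (36.54023361206055, 113.36138153076172), 7.704253196716309)
[470.89303483 262.87562189] 402 ((497.18878173828125, -439.86163330078125), (54.08705520629883, 63.72760009765625), 47.049224853515625)
[417.14363885 304.38303694] 731 ((425.0736389160156, -336.6584777832031), (184.96719360351562, 28.870243072509766), 63.307838439941406)
[305.97368421 332.83492823] 836 ((375.482421875, -119.42987823486328), (33.75538635253906, 92.29414367675781), 72.12051391601562)
[432.77484787 335.53346856] 493 ((364.3471984863281, -364.29119873046875), (134.12918090820312, 22.051977157592773), 49.624080657958984)
[348.55166667 375.15333333] 600 ((297.8102111816406, -202.8143768310547), (93.78677368164062, 35.94886016845703), 59.806278228759766)
(238, 238) [0.56321944 0.01495646 0.        ]
(230, 240) [0.55937971 0.03081046 0.        ]
(233, 226) [0.58793693 0.02544536 0.        ]
(230, 282) [0.47544359 0.02892062 0.        ]
(350, 234) [ 0.56813634 -0.20856889  0.        ]
```

View pics/crop1.png

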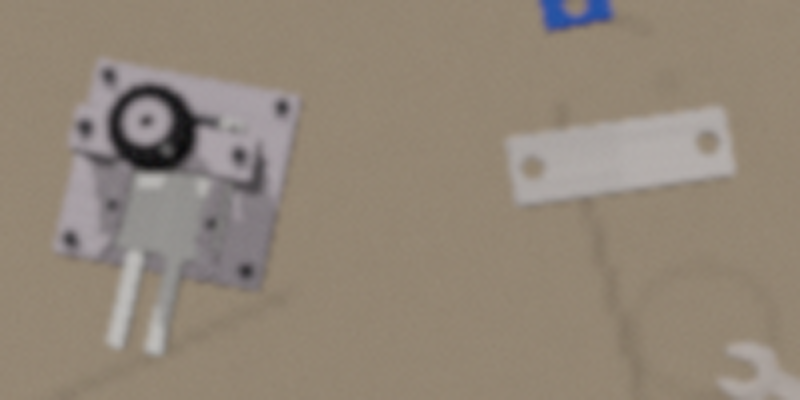

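The longer strip's middle is at about (0.568, -0.207), with its length at yaw 97.7/-82.3. The measured 36.5 x 113 mm fits the 35 x 110 given. The jig's x axis is at about -14°. I'll move over the jig on the way and look with the wrist camera.

>>> send_rows --plan '[[[-0.46,-0.43,0,0,0],[-0.46,-0.43,0,0,0],[-0.46,-0.43,0,0,0],[-0.46,-0.43,0,0,0],[-0.46,-0.43,0,0,0],[-0.46,-0.43,0,0,0],[-0.46,-0.43,0,0,0],[-0.46,-0.43,0,0,0],[-0.46,-0.43,0,0,0],[-0.46,-0.43,0,0,0]]]'

```text
clock: 1.1
tool_pos: [0.4448, 0.1255, 0.2313]
tcp_rot: [180.0, 0.0, 158.2]
contact_force: [0.9, 1.0, -0.0]
grip_width: 1.0
```

>>> send_rows --plan '[[[-0.074,-0.078,0,0,0],[-0.074,-0.078,0,0,0],[-0.074,-0.078,0,0,0],[-0.074,-0.078,0,0,0],[-0.074,-0.078,0,0,0]]]'

```text
clock: 1.6
tool_pos: [0.4837, 0.0289, 0.231]
tcp_rot: [180.0, -0.1, 158.2]
contact_force: [0.1, 1.2, -0.3]
grip_width: 0.999
```

```bash
python3 - <<'E'
from h import *
import pickle
s=manip.sense();c=capture('wrist');save(c,'w1');pickle.dump((s,c),open('w1.pkl','wb'))
print(s['tool_pos'],s['tcp_rot'],s['qpos'],c['tool_from_camera'],c['camera_matrix'])
E
```

```text
[0.4837123  0.02885306 0.23096326] [ 1.79992982e+02 -5.73403342e-02  1.58243474e+02] [-27.10762558   9.68814844  20.56136182 111.48042796  -3.97045789
  59.54524305  63.4456818 ] [[-4.01144856e-04 -9.45486796e-01 -3.25660188e-01  8.33827470e-02]
 [ 9.99999909e-01 -3.30937217e-04 -2.70982006e-04 -2.37195374e-04]
 [ 1.48436833e-04 -3.25660267e-01  9.45486842e-01 -1.41230096e-01]
 [ 0.00000000e+00  0.00000000e+00  0.00000000e+00  1.00000000e+00]] [[402.86884608   0.         328.21804687]
 [  0.         402.86884608 239.64702846]
 [  0.           0.           1.        ]]
```

View pics/w1.png

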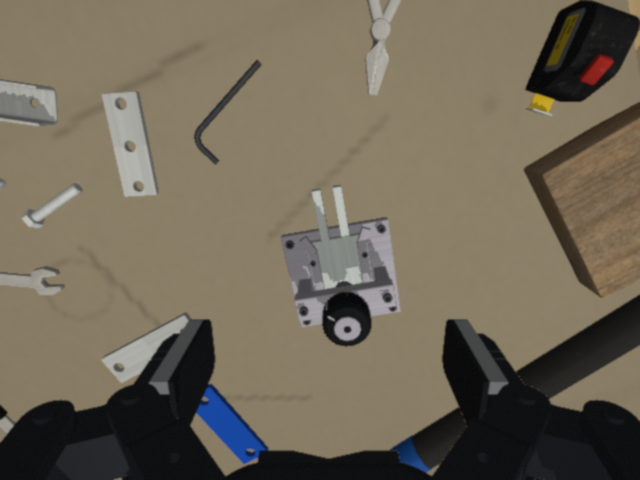

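The wrist view shows the jig with its fork tips at about (327,188), knob cap at (347,329) and plate corners near (282,235), (388,218), (400,312) and (302,327). The strip's left part is at (145,348). A zoom of the jig should give finer points.

```bash
python3 - <<'E'
from h import *
import pickle
s,c=pickle.load(open('w1.pkl','rb'));T=wristT(c,s)
a=pix2z(c,327,188,.018,T);b=pix2z(c,347,329,.1015,T)
print(a,b,np.linalg.norm((a-b)[:2]),np.degrees(np.arctan2(*(b-a)[1::-1])))
for p in [(282,235),(388,218),(400,312),(302,327)]: print(pix2z(c,*p,.006,T))
f=c['frame'][180:355,270:410]
cv2.imwrite('pics/w1c.png',cv2.resize(f,None,fx=3.4,fy=3.4,interpolation=cv2.INTER_CUBIC)[:,:,::-1])
E
```

```text
[0.47368828 0.03137002 0.018     ] [0.56547099 0.0114257  0.1015    ] 0.0939246534452207 -12.259740697064194
[ 0.50228817 -0.02654351  0.006     ]
[0.5239507  0.07321728 0.006     ]
[0.6231312  0.05201411 0.006     ]
[ 0.60204595 -0.04807079  0.006     ]
```

View pics/w1c.png

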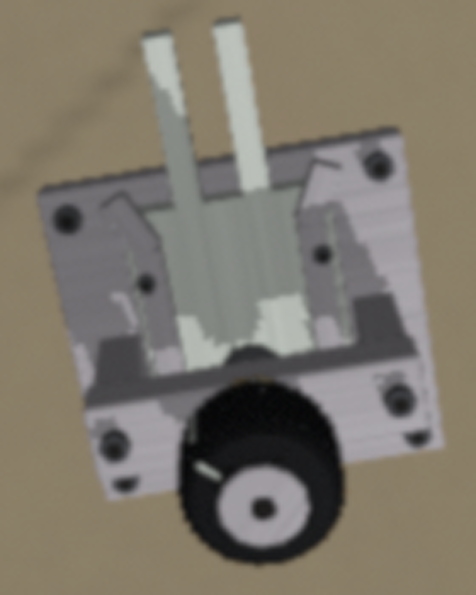

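Jig: origin ≈ (0.524, 0.0205), yaw ≈ -12.2°. The nose, knob cap and plate agree to about 1 mm, and the nose-to-knob distance is 93.9 mm against 95 nominal. I'll hover over the strip's grasp end next.

>>> send_rows --plan '[[[-0.147,-0.155,0,60.5,0],[-0.147,-0.155,0,60.5,0],[-0.147,-0.155,0,60.5,0],[-0.147,-0.155,0.05,60.5,0.3],[-0.147,-0.155,0.11,60.5,0.3],[-0.147,-0.155,0.11,60.5,0.3],[-0.147,-0.155,0.11,60.5,0.3],[-0.147,-0.155,0.11,60.5,0.3],[-0.147,-0.155,0.11,60.5,0.3],[-0.147,-0.155,0.11,60.5,0.3]]]'

```text
clock: 2.65
tool_pos: [0.5639, -0.1697, 0.1221]
tcp_rot: [179.9, -0.0, 98.0]
contact_force: [-0.9, -0.2, 0.1]
grip_width: 0.7
```

```bash
python3 - <<'E'
from h import *
import pickle
s=manip.sense();c=capture('wrist');save(c,'w2');pickle.dump((s,c),open('w2.pkl','wb'))
print(s['tool_pos'],s['tcp_rot'],s['qpos'],s['grip_width'])
T=wristT(c,s)
hsv=cv2.cvtColor(c['frame'],cv2.COLOR_RGB2HSV)
m=((hsv[:,:,1]<45)&(hsv[:,:,2]>140)).astype(np.uint8)
n,l,st,ce=cv2.connectedComponentsWithStats(m)
for i in range(1,n):
    if st[i,4]>1500:
        pts=np.argwhere(l==i)[:,::-1]
        w=np.array([pix2z(c,u,v,0.008,T)[:2] for u,v in pts])
        print(ce[i],st[i],cv2.minAreaRect((w*1000).astype(np.float32)))
E
```

```text
[ 0.56386356 -0.16972604  0.12210601] [ 1.79907974e+02 -1.60544348e-02  9.79822810e+01] [-13.2748827   29.83891496  34.84541527 104.92429593 -21.28854111
  51.770732    39.36902336] 0.700029948323522
[391.34821429  12.97697368] [ 329    0  108   42 2128] ((576.8731689453125, -40.42166519165039), (59.61056900024414, 20.63638687133789), 7.983436107635498)
[ 51.35498096 120.20064141] [   0   72  112   96 4989] ((387.4653625488281, -121.70991516113281), (30.209829330444336, 66.75897216796875), 71.39300537109375)
[325.67046617 277.94899898] [ 300  208   53  143 6843] ((567.6703491210938, -206.2545166015625), (35.122230529785156, 108.3610610961914), 7.631546497344971)
```

View pics/w2.png

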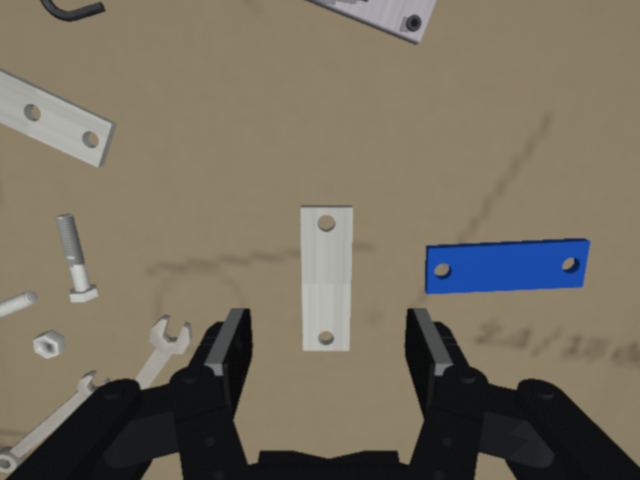

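The strip is at (0.5677, -0.2063), yaw 97.6°, 35.1 x 108 mm, and it's unobstructed between the fingers. The image shows it centred at about (326,278). Descend and grip.

>>> send_rows --plan '[[[0.003,-0.001,0.05,0.3,0.4],[0.003,-0.001,0.09,0.3,0.4],[0.003,-0.001,0.11,0.3,0.4],[0.003,-0.001,0.118,0.3,0.4],[0.003,-0.001,0.121,0.3,0.45],[0.003,-0.001,0.121,0.3,0.5],[0.003,-0.001,0.121,0.3,0.8],[0.003,-0.001,0.121,0.3,0.8],[0.003,-0.001,0.121,0.3,0.8],[0.003,-0.001,0.121,0.3,0.8]]]' --newtons 40

```text
clock: 3.7
tool_pos: [0.5629, -0.1684, 0.0019]
tcp_rot: [179.8, 0.0, 97.4]
contact_force: [-0.5, 0.1, 7.2]
grip_width: 0.392
```

>>> send_rows --plan '[[[0,0,-0.04,0,0.8],[0,0,-0.08,0,0.8],[0.04,-0.02,-0.1,-10,0.8],[0.08,-0.04,-0.12,-19,0.8],[0.12,-0.06,-0.12,-27,0.8],[0.16,-0.08,-0.12,-35,0.8],[0.2,-0.095,-0.12,-43,0.8],[0.225,-0.106,-0.12,-52,0.8],[0.225,-0.106,-0.12,-60,0.8],[0.225,-0.106,-0.12,-68,0.8]]]'

```text
clock: 4.7
tool_pos: [0.4274, 0.0426, 0.121]
tcp_rot: [179.9, 0.1, 165.9]
contact_force: [0.3, 0.0, -0.8]
grip_width: 0.387
```

```bash
python3 - <<'E'
from h import *
s=manip.sense();print(s['tool_pos'],s['tcp_rot'],s['qpos'],s['contact_force'],s['moment'])
E
```

```text
[0.42736149 0.04256831 0.12101051] [1.79933275e+02 5.33609605e-02 1.65876411e+02] [-29.36646772  13.05304264  19.87014494 125.41603386  -6.59556181
  42.3968711   70.78017077] [ 0.33654964  0.04315837 -0.81296711] [-0.05842716  0.04830004  0.02207406]
```

>>> send_rows --plan '[[[-0.001,-0.001,0.03,-1.9,0.8],[-0.001,-0.001,0.06,-1.9,0.8],[-0.001,-0.001,0.06,-1.9,0.8],[-0.001,-0.001,0.06,-1.9,0.8],[-0.001,-0.001,0.06,-1.9,0.8]]]'

```text
clock: 5.2
tool_pos: [0.4293, 0.0402, 0.0616]
tcp_rot: [179.9, 0.1, 167.3]
contact_force: [-0.2, 0.6, -0.4]
grip_width: 0.393
```

```bash
python3 - <<'E'
from h import *
import pickle
s=manip.sense();c=capture('wrist');save(c,'w3');pickle.dump((s,c),open('w3.pkl','wb'))
print(s['tool_pos'],s['tcp_rot'],s['contact_force'])
E
```

```text
[0.42928588 0.0402222  0.06161707] [1.79949490e+02 9.90522461e-02 1.67263972e+02] [-0.2181698   0.57349451 -0.40584301]
```

View pics/w3.png

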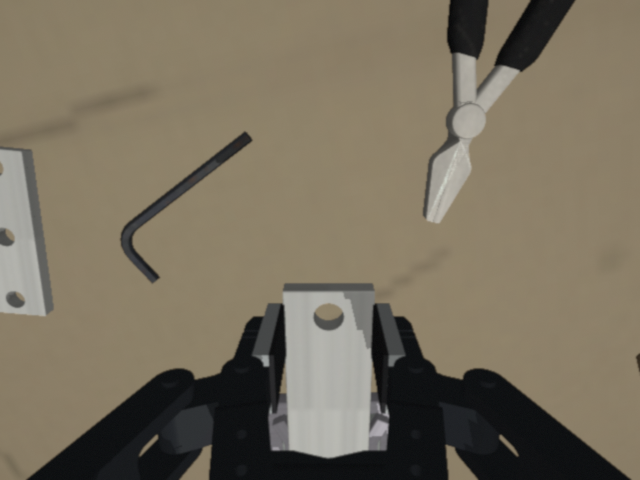

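The strip is centred between the fingers at column 329, and the flares either side of it look symmetric. Lower it onto the bed.

>>> send_rows --plan '[[[0,0.001,0.02,-0.5,0.8],[0,0.001,0.033,-0.5,0.8],[0,0.001,0.039,-0.5,0.8],[0,0.001,0.041,-0.5,0.8],[0,0.001,0.041,-0.5,0.8],[0,0.001,0.041,-0.5,0.8]]]'

```text
clock: 5.85
tool_pos: [0.4291, 0.0412, 0.0199]
tcp_rot: [180.0, 0.1, 167.8]
contact_force: [-1.0, 0.8, -0.3]
grip_width: 0.392
```

```bash
cat > st.py <<'E'
from h import *
s=manip.sense();a=np.radians(-12.2);p=s['tool_pos'];d=p[:2]-[.524,.0205]
u=np.array([np.cos(a),np.sin(a)]);n=np.array([-u[1],u[0]])
F=s['contact_force']
print('t',s['clock'],'jig x y z mm',np.round([d@u*1e3,d@n*1e3,p[2]*1e3],1),'rot',np.round(s['tcp_rot'],1),'F jig',np.round([F[:2]@u,F[:2]@n,F[2]],1),'M',np.round(s['moment'],3),'w',round(s['grip_width'],3),'q7',round(s['qpos'][6],1))
E
python3 st.py
```

```text
t 5.85 jig x y z mm [-97.2   0.2  19.9] rot [1.800e+02 1.000e-01 1.678e+02] F jig [-1.2  0.6 -0.3] M [-0.005  0.046 -0.087] w 0.392 q7 79.3
```

>>> send_rows --plan '[[[-0.005,0,0,0,0.8],[-0.01,0,0,0,0.8],[-0.015,0,0,0,0.8],[-0.02,0,0,0,0.8],[-0.025,0,0,0,0.8],[-0.03,0,0,0,0.8],[-0.035,0,0,0,0.8],[-0.04,0,0,0,0.8],[-0.045,0,0,0,0.8],[-0.05,0,0,0,0.8]]]'

```text
clock: 6.85
tool_pos: [0.4761, 0.031, 0.0197]
tcp_rot: [180.0, -0.2, 167.8]
contact_force: [-9.5, 2.0, 18.1]
grip_width: 0.388
```

```bash
python3 st.py
```

```text
t 6.85 jig x y z mm [-49.    0.1  19.7] rot [180.   -0.2 167.8] F jig [-9.7 -0.  18.1] M [0.445 1.972 0.022] w 0.388 q7 81.5
```

The bed is pushing up with 18 N, so I'll ease up slightly and continue gently.

>>> send_rows --plan '[[[0,0,-0.0007,0,0.8],[-0.002,0,-0.0007,0,0.8],[-0.004,0,-0.0007,0,0.8],[-0.006,0,-0.0007,0,0.8],[-0.008,0,-0.0007,0,0.8]]]'

```text
clock: 7.35
tool_pos: [0.4854, 0.0288, 0.0199]
tcp_rot: [-180.0, -0.0, 167.8]
contact_force: [-1.1, 0.3, 1.9]
grip_width: 0.393
```

```bash
python3 st.py
```

```text
t 7.35 jig x y z mm [-39.5  -0.   19.9] rot [-180.    -0.   167.8] F jig [-1.1  0.   1.9] M [ 0.032  0.243 -0.031] w 0.393 q7 81.8
```

>>> send_rows --plan '[[[-0.001,0,0,0,0.8],[-0.002,0,0,0,0.8],[-0.003,0,0,0,0.8],[-0.003,0,0,0,0.8]]]'

```text
clock: 7.75
tool_pos: [0.4868, 0.0285, 0.0198]
tcp_rot: [-180.0, -0.2, 167.8]
contact_force: [-4.5, 0.8, 7.0]
grip_width: 0.392
```

```bash
python3 st.py
```

```text
t 7.75 jig x y z mm [-38.   -0.   19.8] rot [-180.    -0.2  167.8] F jig [-4.6 -0.2  7. ] M [0.303 1.149 0.017] w 0.392 q7 81.9
```

>>> send_rows --plan '[[[-0.001,0,-0.0002,0,0.8],[-0.002,0,-0.0002,0,0.8],[-0.003,0,-0.0002,0,0.8],[-0.003,0,-0.0002,0,0.8]]]'

```text
clock: 8.15
tool_pos: [0.4869, 0.0285, 0.0198]
tcp_rot: [-180.0, -0.5, 167.8]
contact_force: [-13.3, 2.6, 14.2]
grip_width: 0.393
```

```bash
python3 st.py
```

```text
t 8.15 jig x y z mm [-38.   -0.1  19.8] rot [-180.    -0.5  167.8] F jig [-13.6  -0.2  14.2] M [ 0.762  2.864 -0.063] w 0.393 q7 82.0
```

The strip stopped at x = -38.0 (predicted home is -38.2) with 13.6 N, so it is against the stop. Relax, release and lift.

>>> send_rows --plan '[[[0.002,0,-0.0005,0,0.8],[0.004,0,-0.001,0,0.8],[0.004,0,-0.001,0,0.4],[0.004,0,-0.001,0,0.3],[0.004,0,-0.001,0,0.3],[0.004,0,-0.02,0,0.3],[0.004,0,-0.06,0,0.3],[0.004,0,-0.11,0,0.3],[0.004,0,-0.12,0,0.3],[0.004,0,-0.12,0,0.3]]]'

```text
clock: 9.15
tool_pos: [0.4889, 0.0287, 0.1422]
tcp_rot: [179.9, 0.3, 167.8]
contact_force: [0.5, -0.3, -1.2]
grip_width: 0.7
```

```bash
python3 st.py; python3 - <<'E'
from h import *
import pickle
s=manip.sense();c=capture('wrist');save(c,'w4');pickle.dump((s,c),open('w4.pkl','wb'))
a=np.radians(-12.2);u=np.array([np.cos(a),np.sin(a)]);n=np.array([-u[1],u[0]])
T=wristT(c,s)
for x,y,z in [(-55,-17.5,26),(-55,17.5,26),(43,0,101),(-10,22,24),(-10,-22,24)]:
    w=np.array([.524,.0205])+u*x/1e3+n*y/1e3; print((x,y,z),np.round(proj(c,[*w,z/1e3],T),1))
E
```

```text
t 9.15 jig x y z mm [-36.    0.6 142.2] rot [179.9   0.3 167.8] F jig [ 0.5 -0.2 -1.2] M [ 0.025 -0.017 -0.04 ] w 0.7 q7 76.6
(-55, -17.5, 26) [300.8 204.1]
(-55, 17.5, 26) [354.2 204.1]
(43, 0, 101) [327.8 407.4]
(-10, 22, 24) [359.1 266.2]
(-10, -22, 24) [296.  266.2]
```

View pics/w4.png

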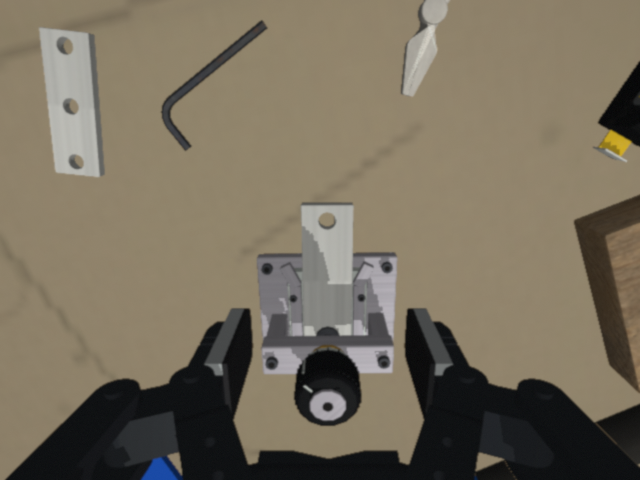

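The strip's outer corners are at (302,204) and (353,204), against a predicted home of (301,204) and (354,204), so it is fully home. The knob cap also matches its prediction at (328,407). Move over the knob, pre-turned counter-clockwise.

>>> send_rows --plan '[[[-0.04,0,0,-8,0.3],[-0.079,-0.0005,0,-16,0.3],[-0.079,-0.0005,0,-24,0.3],[-0.079,-0.0005,0,-32,0.3],[-0.079,-0.0005,0,-40,0.3],[-0.079,-0.0005,0,-48,0.3],[-0.079,-0.0005,0,-56,0.3],[-0.079,-0.0005,0,-64,0.3],[-0.079,-0.0005,0,-65,0.3],[-0.079,-0.0005,0,-65,0.3]]]'

```text
clock: 10.2
tool_pos: [0.5636, 0.0111, 0.1386]
tcp_rot: [179.9, -0.1, -127.4]
contact_force: [-0.2, -0.1, 0.1]
grip_width: 0.701
```

```bash
python3 st.py; python3 -c "
from h import *
print(manip.sense()['qpos'])"
```

```text
t 10.2 jig x y z mm [ 40.7  -0.9 138.6] rot [ 1.799e+02 -1.000e-01 -1.274e+02] F jig [-0.2 -0.2  0.1] M [-0.005  0.017 -0.033] w 0.701 q7 139.1
[-10.27429913  23.26328173   5.48440822 106.04996906  -2.80903412
  50.96054409 139.13402665]
```

>>> send_rows --plan '[[[-0.002,-0.0015,0.03,0,0.3],[-0.002,-0.0015,0.055,0,0.3],[-0.002,-0.0015,0.067,0,0.3],[-0.002,-0.0015,0.068,0,0.3],[-0.002,-0.0015,0.068,0,0.3]]]'

```text
clock: 10.7
tool_pos: [0.5669, 0.0119, 0.0724]
tcp_rot: [180.0, -0.0, -127.3]
contact_force: [0.1, 0.1, 0.1]
grip_width: 0.701
```

```bash
python3 st.py
```

```text
t 10.7 jig x y z mm [43.8  0.7 72.4] rot [ 180.    -0.  -127.3] F jig [0.1 0.1 0.1] M [ 0.029 -0.008 -0.03 ] w 0.701 q7 139.7
```

>>> send_rows --plan '[[[0.001,0.0005,0.001,0,0.5],[0.001,0.0005,0.001,0,0.7],[0.001,0.0005,0.001,0,0.8],[0.001,0.0005,0.001,0,0.8],[0.001,0.0005,0.001,0,0.8]]]' --newtons 60

```text
clock: 11.2
tool_pos: [0.5665, 0.0114, 0.0724]
tcp_rot: [-179.9, 0.1, -127.2]
contact_force: [-1.9, -0.4, 6.1]
grip_width: 0.427
```

```bash
python3 st.py
```

```text
t 11.2 jig x y z mm [43.4  0.  72.4] rot [-1.799e+02  1.000e-01 -1.272e+02] F jig [-1.8 -0.8  6.1] M [-0.009  0.345 -0.038] w 0.427 q7 139.8
```

>>> send_rows --plan '[[[0,0,0.0001,5,0.8],[0,0,0.0003,10,0.8],[0,0,0.0004,15,0.8],[0,0,0.0006,20,0.8],[0,0,0.0007,25,0.8],[0,0,0.0008,30,0.8],[0,0,0.001,35,0.8],[0,0,0.0011,40,0.8]]]'

```text
clock: 12.0
tool_pos: [0.5664, 0.0115, 0.0714]
tcp_rot: [180.0, 0.1, -167.4]
contact_force: [-1.7, -0.7, 6.7]
grip_width: 0.427
```

```bash
python3 st.py
```

```text
t 12.0 jig x y z mm [43.4  0.1 71.4] rot [ 1.800e+02  1.000e-01 -1.674e+02] F jig [-1.5 -1.   6.7] M [-0.066  0.32   0.094] w 0.427 q7 106.4
```

Running torque is about 0.1 N m, so the foot isn't down yet. Continue.

>>> send_rows --plan '[[[0,0,0.0001,5,0.8],[0,0,0.0003,10,0.8],[0,0,0.0004,15,0.8],[0,0,0.0006,20,0.8],[0,0,0.0007,25,0.8],[0,0,0.0008,30,0.8]]]'

```text
clock: 12.6
tool_pos: [0.5664, 0.0115, 0.0705]
tcp_rot: [179.9, 0.1, 162.6]
contact_force: [-0.9, -1.2, 6.8]
grip_width: 0.425
```

```bash
python3 st.py
```

```text
t 12.6 jig x y z mm [43.3  0.2 70.5] rot [1.799e+02 1.000e-01 1.626e+02] F jig [-0.7 -1.3  6.8] M [-0.085  0.377  0.098] w 0.425 q7 81.8
```

>>> send_rows --plan '[[[0,0,0.0001,5,0.8],[0,0,0.0003,10,0.8],[0,0,0.0004,15,0.8],[0,0,0.0006,20,0.8],[0,0,0.0007,25,0.8],[0,0,0.0008,30,0.8]]]'

```text
clock: 13.2
tool_pos: [0.5664, 0.0116, 0.0697]
tcp_rot: [179.9, 0.0, 132.6]
contact_force: [-2.3, 0.4, 8.1]
grip_width: 0.428
```

```bash
python3 st.py
```

```text
t 13.2 jig x y z mm [43.3  0.3 69.7] rot [179.9   0.  132.6] F jig [-2.3 -0.1  8.1] M [-0.047  0.472  0.219] w 0.428 q7 57.5
```

The torque is climbing (0.22). Smaller steps from here.

>>> send_rows --plan '[[[0,0,0.0001,4,0.8],[0,0,0.0002,8,0.8]]]'

```text
clock: 13.4
tool_pos: [0.5665, 0.0116, 0.0696]
tcp_rot: [179.9, 0.0, 124.6]
contact_force: [-2.7, -0.0, 9.0]
grip_width: 0.427
```

```bash
python3 st.py
```

```text
t 13.4 jig x y z mm [43.4  0.3 69.6] rot [179.9   0.  124.6] F jig [-2.7 -0.6  9. ] M [-0.097  0.538  0.304] w 0.427 q7 51.1
```

>>> send_rows --plan '[[[0,0,0,3,0.8],[0,0,0,6,0.8]]]'

```text
clock: 13.6
tool_pos: [0.5665, 0.0116, 0.0695]
tcp_rot: [179.9, 0.0, 118.7]
contact_force: [-1.7, 0.2, 8.0]
grip_width: 0.427
```

```bash
python3 st.py
```

```text
t 13.6 jig x y z mm [43.4  0.3 69.5] rot [179.9   0.  118.7] F jig [-1.7 -0.2  8. ] M [-0.064  0.43   0.3  ] w 0.427 q7 46.3
```

>>> send_rows --plan '[[[0,0,0,3,0.8],[0,0,0,6,0.8]]]'

```text
clock: 13.8
tool_pos: [0.5665, 0.0117, 0.0695]
tcp_rot: [179.9, -0.0, 112.7]
contact_force: [-1.9, 0.7, 8.9]
grip_width: 0.427
```

```bash
python3 st.py
```

```text
t 13.8 jig x y z mm [43.4  0.3 69.5] rot [179.9  -0.  112.7] F jig [-2.   0.3  8.9] M [-0.022  0.389  0.247] w 0.427 q7 41.4
```

>>> send_rows --plan '[[[0,0,0,3,0.8],[0,0,0,6,0.8]]]'

```text
clock: 14.0
tool_pos: [0.5665, 0.0117, 0.0695]
tcp_rot: [179.9, -0.0, 106.7]
contact_force: [-0.7, 0.6, 7.6]
grip_width: 0.429
```

```bash
python3 st.py
```

```text
t 14.0 jig x y z mm [43.4  0.4 69.5] rot [179.9  -0.  106.7] F jig [-0.8  0.5  7.6] M [-0.05   0.409  0.148] w 0.429 q7 36.6
```

>>> send_rows --plan '[[[0,0,0,3,0.8],[0,0,0,6,0.8]]]'

```text
clock: 14.2
tool_pos: [0.5665, 0.0117, 0.0696]
tcp_rot: [179.9, -0.0, 100.7]
contact_force: [-0.9, -0.7, 7.8]
grip_width: 0.429
```

```bash
python3 st.py
```

```text
t 14.2 jig x y z mm [43.4  0.4 69.6] rot [179.9  -0.  100.7] F jig [-0.7 -0.9  7.8] M [0.054 0.485 0.209] w 0.429 q7 31.8
```

>>> send_rows --plan '[[[0,0,0,3,0.8],[0,0,0,6,0.8]]]'

```text
clock: 14.4
tool_pos: [0.5665, 0.0117, 0.0695]
tcp_rot: [179.9, -0.1, 94.7]
contact_force: [-0.8, 0.1, 7.0]
grip_width: 0.428
```

```bash
python3 st.py
```

```text
t 14.4 jig x y z mm [43.4  0.4 69.5] rot [ 1.799e+02 -1.000e-01  9.470e+01] F jig [-0.8 -0.1  7. ] M [0.014 0.409 0.328] w 0.428 q7 27.0
```

One click seen: the torque fell from 0.30 to 0.15 and is now back at 0.33. I'll go just past the second click and stop there.

>>> send_rows --plan '[[[0,0,0,3,0.8],[0,0,0,6,0.8]]]'

```text
clock: 14.6
tool_pos: [0.5665, 0.0118, 0.0695]
tcp_rot: [179.9, -0.1, 88.7]
contact_force: [-1.0, 0.5, 8.2]
grip_width: 0.43
```

```bash
python3 st.py
```

```text
t 14.6 jig x y z mm [43.4  0.4 69.5] rot [ 1.799e+02 -1.000e-01  8.870e+01] F jig [-1.1  0.3  8.2] M [0.055 0.37  0.251] w 0.43 q7 22.2
```

>>> send_rows --plan '[[[0,0,0,3,0.8],[0,0,0,6,0.8]]]'

```text
clock: 14.8
tool_pos: [0.5665, 0.0117, 0.0695]
tcp_rot: [179.9, -0.1, 82.7]
contact_force: [-1.4, 1.0, 7.3]
grip_width: 0.429
```

```bash
python3 st.py
```

```text
t 14.8 jig x y z mm [43.4  0.4 69.5] rot [ 1.799e+02 -1.000e-01  8.270e+01] F jig [-1.5  0.7  7.3] M [0.051 0.33  0.109] w 0.429 q7 17.4
```

The second click is seen too (torque down to 0.11). Release, lift and look.

>>> send_rows --plan '[[[0,0,0,0,0.5],[0,0,0,0,0.2],[0,0,0,0,0.2],[0,0,-0.02,0,0.2],[0,0,-0.06,0,0.2],[0.02,0,-0.1,0,0.2],[0.06,0,-0.11,0,0.2],[0.06,0,-0.11,0,0.2],[0.06,0,-0.11,0,0.2]]]'

```text
clock: 15.7
tool_pos: [0.5732, 0.0723, 0.1782]
tcp_rot: [-180.0, -0.0, 83.0]
contact_force: [-0.6, 0.2, -0.5]
grip_width: 0.801
```

```bash
python3 st.py; python3 - <<'E'
from h import *
s=manip.sense();c=capture('wrist')
a=np.radians(-12.2);u=np.array([np.cos(a),np.sin(a)]);n=np.array([-u[1],u[0]])
T=wristT(c,s)
for x,y,z in [(-55,-17.5,26),(-55,17.5,26),(43,0,98)]:
    w=np.array([.524,.0205])+u*x/1e3+n*y/1e3; print((x,y,z),np.round(proj(c,[*w,z/1e3],T),1))
p=proj(c,[*(np.array([.524,.0205])+u*.02),.05],T);x0=int(np.clip(p[0]-100,0,440));y0=int(np.clip(p[1]-75,0,330));print(x0,y0)
f=cv2.resize(c['frame'][y0:y0+150,x0:x0+200],None,fx=4,fy=4,interpolation=cv2.INTER_CUBIC);cv2.imwrite('pics/w5.png',f[:,:,::-1])
E
```

```text
t 15.7 jig x y z mm [ 37.1  61.  178.2] rot [-180.   -0.   83.] F jig [-0.6  0.1 -0.5] M [-0.026  0.003 -0.024] w 0.801 q7 5.5
(-55, -17.5, 26) [206.  300.8]
(-55, 17.5, 26) [205.6 260.9]
(43, 0, 98) [328.1 341.6]
197 227
```

View pics/w5.png

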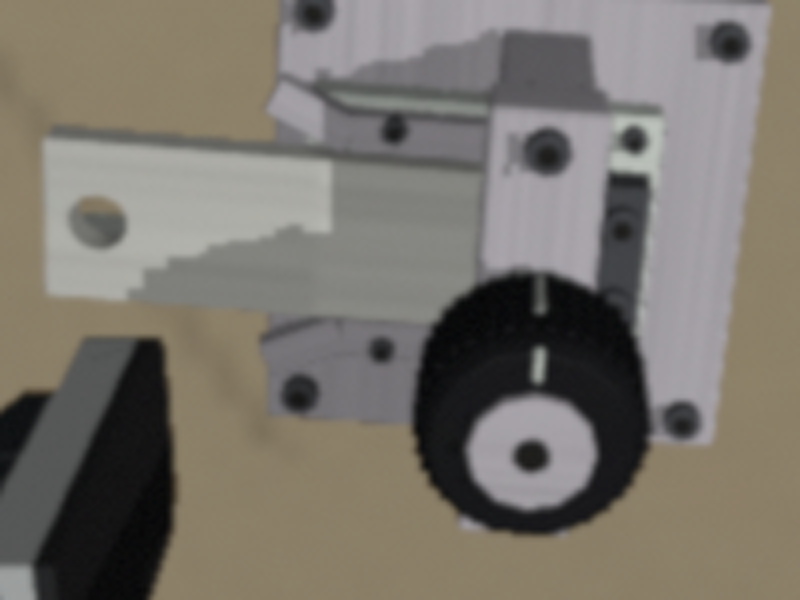

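The strip is still home. Its corners at about (208,261) and (209,300) show the same +2 px offset as the knob, so that is calibration bias. The index line on the knob shows but the collar line is hidden, so I'll look obliquely to verify the slip angle.

>>> send_rows --plan '[[[0.02,-0.03,0,8,0.2],[0.046,-0.065,0,16,0.2],[0.046,-0.065,0,24,0.2],[0.046,-0.065,0.01,32,0.2],[0.046,-0.065,0.02,40,0.2],[0.046,-0.065,0.04,48,0.2],[0.046,-0.065,0.058,56,0.2],[0.046,-0.065,0.058,64,0.2],[0.046,-0.065,0.058,66,0.2],[0.046,-0.065,0.058,66,0.2]]]'

```text
clock: 16.75
tool_pos: [0.5145, 0.1236, 0.1201]
tcp_rot: [179.9, 0.0, 16.8]
contact_force: [-0.1, -0.1, 0.5]
grip_width: 0.798
```

```bash
python3 st.py; python3 - <<'E'
from h import *
import pickle
s=manip.sense();c=capture('wrist');pickle.dump((s,c),open('w6.pkl','wb'))
T=wristT(c,s)
p=proj(c,[.566,.0114,.075],T);print(p)
x0=int(np.clip(p[0]-65,0,510));y0=int(np.clip(p[1]-48,0,383));print(x0,y0)
f=cv2.resize(c['frame'][y0:y0+97,x0:x0+130],None,fx=6,fy=6,interpolation=cv2.INTER_CUBIC);cv2.imwrite('pics/w6.png',f[:,:,::-1])
for z,r,name in [(.067,.0167,'collar'),(.08,.0194,'knob')]:
    for a in range(30,200,12):
        q=proj(c,[.566+r*np.cos(np.radians(a)),.0114+r*np.sin(np.radians(a)),z],T); print(name,a,np.round((q-[x0,y0])*6))
E
```

```text
t 16.75 jig x y z mm [-31.   98.7 120.1] rot [179.9   0.   16.8] F jig [-0.1 -0.2  0.5] M [-0.008  0.002  0.058] w 0.798 q7 -51.5
[575.5228511  245.66750492]
510 197
collar 30 [330.  75.]
collar 42 [288.  88.]
collar 54 [248. 109.]
collar 66 [213. 137.]
collar 78 [183. 170.]
collar 90 [160. 206.]
collar 102 [146. 245.]
collar 114 [140. 283.]
collar 126 [143. 321.]
collar 138 [154. 355.]
collar 150 [173. 385.]
collar 162 [199. 409.]
collar 174 [230. 427.]
collar 186 [267. 438.]
collar 198 [306. 441.]
knob 30 [422.  85.]
knob 42 [369. 101.]
knob 54 [320. 127.]
knob 66 [275. 162.]
knob 78 [238. 202.]
knob 90 [210. 247.]
knob 102 [192. 294.]
knob 114 [184. 342.]
knob 126 [187. 387.]
knob 138 [201. 429.]
knob 150 [224. 466.]
knob 162 [255. 495.]
knob 174 [294. 517.]
knob 186 [338. 530.]
knob 198 [386. 533.]
```

View pics/w6.png

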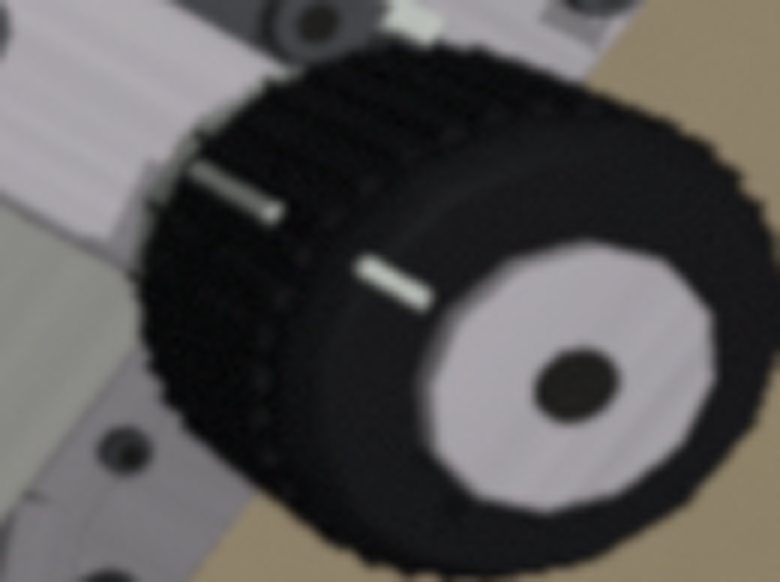

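```bash
python3 - <<'E'
from h import *
import pickle
def ang(f,m,cap,zt):
    s,c=pickle.load(open(f,'rb'));T=wristT(c,s)
    a=pix2z(c,*m,zt,T)-pix2z(c,*cap,zt+.0025,T); print(f,np.degrees(np.arctan2(a[1],a[0]))%360,np.hypot(*a[:2])*1e3)
for mid in (.084,.0855,.087): ang('w1.pkl',(331.2,318.5),(347.6,329.1),mid+.013);ang('w4.pkl',(307.5,388),(328,407),mid+.013)
ang('w6.pkl',(575.8,244.2),(510+577/6,197+384/6),.0945)
E
```

```text
w1.pkl 216.46958836737377 14.947673141861683
w4.pkl 214.03582482773905 15.914453203803248
w1.pkl 216.49540004078543 14.86119902958517
w4.pkl 214.08308954545112 15.773649647600662
w1.pkl 216.52151385205298 14.774727968680075
w4.pkl 214.13120564735212 15.632857018740655
w6.pkl 79.17040205524708 15.010383357619466
```

The knob turned about 136° by its index mark, while the gripper turned 150°. To settle the click count I want the collar's line, so I'll take a lower oblique view with the fingers closed for clearance.

>>> send_rows --plan '[[[-0.02,0.015,0,-8,0.8],[-0.052,0.048,0,-16,0.8],[-0.052,0.048,0,-24,0.8],[-0.052,0.048,0,-32,0.8],[-0.052,0.048,0,-40,0.8],[-0.052,0.048,0.02,-43,0.8],[-0.052,0.048,0.05,-43,0.8],[-0.052,0.048,0.06,-43,0.8],[-0.052,0.048,0.06,-43,0.8]]]'

```text
clock: 17.7
tool_pos: [0.478, 0.0632, 0.0598]
tcp_rot: [-179.9, 0.1, 59.8]
contact_force: [-0.0, 0.7, 0.7]
grip_width: 0.2
```

```bash
python3 st.py; python3 - <<'E'
from h import *
import pickle
s=manip.sense();c=capture('wrist');pickle.dump((s,c),open('w7.pkl','wb'))
T=wristT(c,s)
p=proj(c,[.566,.0114,.075],T);print(p)
x0=int(np.clip(p[0]-65,0,510));y0=int(np.clip(p[1]-48,0,383));print(x0,y0)
f=cv2.resize(c['frame'][y0:y0+97,x0:x0+130],None,fx=6,fy=6,interpolation=cv2.INTER_CUBIC);f=np.clip(f.astype(float)*1.3,0,255).astype(np.uint8);cv2.imwrite('pics/w7.png',f[:,:,::-1])
for z,r,name in [(.0655,.0165,'collar')]:
    for a in range(66,162,12):
        q=proj(c,[.566+r*np.cos(np.radians(a)),.0114+r*np.sin(np.radians(a)),z],T); print(name,a,np.round((q-[x0,y0])*6))
E
```

```text
t 17.7 jig x y z mm [-54.   32.   59.8] rot [-1.799e+02  1.000e-01  5.980e+01] F jig [-0.2  0.7  0.7] M [-0.035  0.008  0.005] w 0.2 q7 -7.0
[607.57296705 346.00056547]
510 298
collar 66 [516. -27.]
collar 78 [460. -16.]
collar 90 [404.   4.]
collar 102 [353.  33.]
collar 114 [309.  70.]
collar 126 [273. 112.]
collar 138 [247. 157.]
collar 150 [232. 204.]
```

View pics/w7.png

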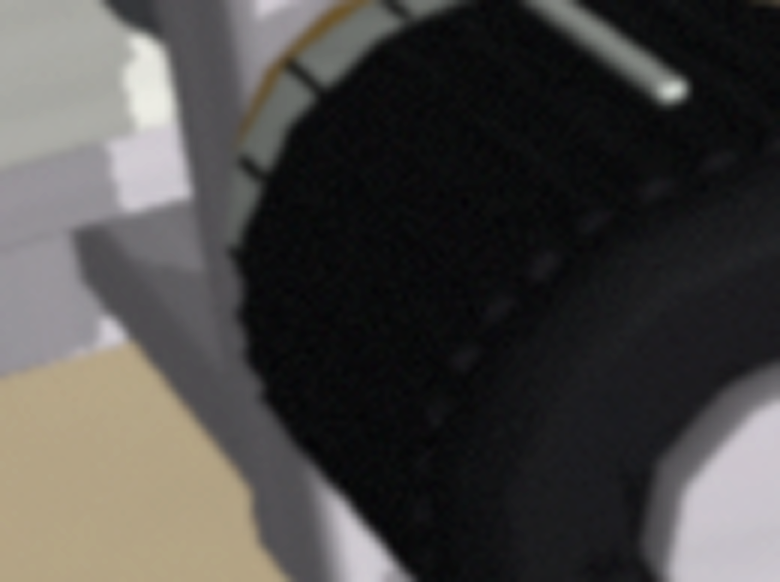

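The oblique view shows collar lines every 24°, at about 91°, 116° (bolder) and 140°, with the knob's line at about 79°. The knob has therefore slipped about 36° past the collar's index, which is over one click and far from a fourth. The torque trace agrees: two drops, about 24° apart. Nothing is touching, so I'll hand in.

```bash
python3 -c "
from station import manip
print(manip.close_job())"
```

```text
the job is handed in; nothing more can be done
None
```

The longer strip is loaded fully home in the fixture and the ratchet knob is tightened past its first click. I handed the job in at about 17.8 s, with the gripper clear of everything.

- **Strip:** It stopped 0.2 mm from the predicted home position when pushed with about 14 N. In two later pictures its outer end was where a seated strip's end should be. The second was off by about 2 px, as was the knob, so I put that down to calibration.
- **Knob:** I turned the gripper 150° clockwise. The torque rose from about 0.1 to 0.3 N m, then dropped twice, about 24° apart, and I stopped there.
- **Click count (checks disagree):** The two torque drops suggest two clicks. The index marks show the knob turned only about 136°, and about 36° past what I took to be the collar's index line (the bolder of several marks), or 1.5 clicks. The difference from the gripper's 150° may be give or slip in the grip. Both readings fall between one click and the fourth.
- **Other items:** I did not touch the short strip, caliper, spanner or hex key. I took no final picture of them to confirm this.

I viewed 10 pictures, at the budget.

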